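# Mount the opener carriage on its dovetail rail and clamp it

### The arm

A 6-joint arm with a two-finger parallel gripper is mounted at the origin on the work surface. World frame = base frame: x ahead of the robot, y to its left, z up, the work surface at z = 0. Lengths are in m, angles in rad, forces in N, time in s.
With the tool pointing down it reaches from about 0.35 to 0.875 m from the base axis. Payload 4.2 kg.
Tool frame: the origin (TCP) lies midway between the tips of the shut fingers; the grasp point (between the pads) lies 19 mm behind it; x points along the fingers, z is the direction in which the jaws open and shut, and the axes are right-handed (so a half turn about x gives the same grasp; the last joint's range is limited). The gripper opens to 85 mm and grips with 20 to 120 N. Pads are 22 mm wide; open, the fingers measure 114 mm over their backs; the gripper's body (76 mm by 85 mm) begins 54 mm behind the grasp point. The pads swing forward as they close: fully open they stand 13 mm farther back than shut.
Start: joints at [1.535, 0.385, 0.008, 0, -1.194, -0.259], TCP at [0.182, 0.598, 0.231] pointing down, gripper open.
Joint ranges: [-3.14, 3.14], [-1.21, 2.06], [-1.07, 1.41], [-3.16, 2.05], [-2.99, -0.16], [-3.1, 3.1]. Speed limits (rad/s): [2.79, 2.79, 3.14, 3.14, 3.14, 3.14].

### API

Orientations are given as a rotation vector (axis times angle).
In Python, from rig import state, camera, close_job gives the robot as it stands.
- The arm moves only by the tool move_arm, never from a script. Its argument "deltas" is a list of rows, each a list of 7 numbers: the shift along the tool's x, y, z in m, then the turn, a rotation vector about the tool's x, y, z in degrees, then the finger opening in m, from 0 to 0.0854. In form: [[tx, ty, tz, ax, ay, az, gripper], ...]. A call has exactly 5 rows; each row is the pose to reach, as a shift and turn from the pose commanded when the call began, along the tool's axes at that moment; what a row does not reach only later rows make up. A row lasts 1/10 s, in which the tool goes at most 50 mm and 8.59 degrees, less where a joint would pass 70% of its speed; a pose out of reach is approached as far as the arm can. A call with a gripper value outside its range is refused whole. The fingers move at their own pace and stop on an object; the grip force is fixed at half the most. Time passes only in rows, so rows that repeat a pose let the fingers close, or fill a call up. It gives the time, the measured TCP pose, the force and the opening at its end, in the units of the state.
- state(): the state, without advancing time (a new reading comes with each control period).
- camera(name): name is "scene" or "side" or "wrist"; returns a dict with "image" (400x640x3 uint8, red, green, blue), "fx", "fy", "cx", "cy" (pixels), "k1" (the pictures are not rectified: a ray, as slopes to the right and down, at radius r is drawn at 1 + k1 r^2 times it, then the intrinsics apply), "position" and "attitude" of the camera in the world. Camera axes: x right, y down, z forward; pixel columns grow to the right and rows downward; lengths in m; the calibration is good to about 2 mm. A picture is of the moment at which its call begins. There is no depth.
- close_job(): hands the job in, once; it reports no verdict.
The state is a dict: "t": time; "joint_pos": joint angles; "joint_vel": joint speeds; "joint_efforts": joint torques, N m; "position": TCP position; "tcp_rot": TCP orientation; "contact_force": force on the tool from outside, world axes, zero at the start; "wrist_torque": the same for the moment, N m; "width": opening from 0.0 (shut) to 1.0 (fully open).
Only numpy, scipy, OpenCV 4.12 (cv2) and the standard library are available. Lean on these libraries where they do the work, as an engineer would, in place of code of your own. Each camera call takes 0.05 s, during which the arm holds its last target.

### The job

Slide the bottle-opener carriage gently onto the dovetail rail from the rail's open end, without jamming it, and press it fully home against the rubber buffer with about 12 N for half a second, never over 20 N. Then let go of it and turn its black clamp knob clockwise (seen from above) all the way until it is tight, with the carriage still home. Leave the bottle, the flattened can, the jar and the loose hand opener where they are.

Things in the scene. Friction and masses are not known exactly. Their poses are not given: they have to be found in the camera images.
- rail: Fixed aluminium dovetail rail on an oak plinth (74 wide, 14 high, x -68 to 104). Origin on the work surface under it; x: sliding direction from the open end to the stop, y across, z up. Dovetail from x -65 (open end) to 85; top face 32 above the work surface and 44 wide, narrowing downward to 28 wide at 20 above it. A steel stop block (52 wide, top at 48) stands at x 86 to 100.
- rail_mouth (a point): Centre of the rail's open end, level with its top face (rail x -65, 32 above the work surface); axes as the rail's. The first 16 of the rail from here taper: at the very tip it is 3 narrower on each side and 1 lower.
- buffer_face (a point): Centre of the free front face of the black rubber buffer (34 wide, 10 high) on the stop block: rail x 75, 38 above the work surface; axes as the rail's. It gives way along +x by 1 mm for each 16 N, at most 6 mm. The front edge of the carriage's base plate meets it at the end of travel. Released, the carriage may spring back by about 1 mm, which is fine.
- buffer: The rubber buffer; origin at the same point as buffer_face.
- carriage: Loose aluminium carriage, about 0.45 kg, upright on the work surface. Origin under its centre, level with the jaws' underside; x along its groove, y across, z up. Its x starts within 50 degrees of the rail's x and goes on that way round. Base plate 64 long (x), 68 wide, 11 to 20 above the origin. A lug (11 to 20 above the origin, 40 long) reaches to y -80 and carries the knob.
- carriage_base (a point): Centre of the base plate's underside, 11 above the carriage's origin; axes as the carriage's. Below it two greased jaws leave a dovetail groove (31 wide at the bottom, 46 at the top) that fits the rail with 1 play each side. On the rail this face rests on the rail's top, so the origin is 21 above the work surface; fully home, this point is 32 short of the buffer's face along x.
- carriage_post (a point): Grasp point of the carriage: centre of its post, 42 above the carriage's origin; axes as the carriage's. The post is 30 long (x), 26 wide (y, the width to grasp), 20 to 60 above the origin, with 30 free for a finger on each side. A thin steel opener hoop (26 wide) leaves it towards -x, to x -50, 54 above the origin.
- knob_grip (a point): Grasp point of the black clamp knob: on its vertical axis, 46 above the carriage's origin, at carriage x 0, y -62. The knob is an upright wing 32 long (its own x), 11 thick (its own y, the width to grasp), 26 to 58 above the origin, on a disc of radius 16. These axes turn with the knob; at joint 0 its x is the carriage's x.
- knob (a joint): Angle of the clamp knob, rad: 0 is loose, grows clockwise seen from above, hard limit at 1.45, starts at 0 to 0.2. It turns against about 0.2 N m; on the rail a gib in the jaw beside it closes on the rail's flank and bites from about 1.0 on, rising to about 0.35 N m at the limit. Above 1.15 is tight; let go, it may spring back by up to 0.08, then stays.
- bottle: Bystander: empty green glass bottle, upright, 64 across, 225 high; origin under its centre.
- can: Bystander: flattened aluminium can lying flat, about 165 long, 65 wide, 9 high; origin under its centre.
- jar: Bystander: white ceramic jar with a half-open lid, 96 across, about 165 high with the lid; origin under its centre.
- opener: Bystander: loose stainless hand bottle opener lying flat, about 120 long, 37 wide, 5 high; origin near the middle of its length, on the underside.
There are look-alikes about, which are no part of the job. What is shaped like the rail but pink, purple or yellow is not meant.

How it is judged:
By the outcome, as a careful person would: the job done as asked, in the order asked, and still so for the second after the job is handed in, with the robot touching nothing.
It also fails if it takes over 72 s, if anything falls off the work surface, if the arm or the gripper's body presses on something with over 40 N, if the wrist force passes 120 N, or if a joint passes its speed limit or range.

## Working session

There is one attempt and no reset: what is moved stays moved. The work goes in short steps, Python scripts to look and compute and a tool call to move; the robot and the scene stay as the last step left them, time stands still between calls to the robot, and variables do not carry over. Pictures are saved under pics/ and viewed, and the job is handed in when it is done.

Besides the shell and the picture viewer there is one more tool, called after "Call:" as name(argument=value, ...) on one line, values as JSON. move_arm: Moves the arm, as the interface text tells. Its arguments: {"type":"object","properties":{"deltas":{"type":"array","items":{"type":"array","items":{"type":"number"}}}},"required":["deltas"]}

```bash
ls; mkdir -p pics
python3 - <<'E'
from rig import state,camera
import cv2,numpy as np
np.set_printoptions(precision=4,suppress=True)
print(state())
for n in ["scene","side","wrist"]:
    c=camera(n); cv2.imwrite(f"pics/{n}0.png",c["image"][:,:,::-1]); print(n,{k:v for k,v in c.items() if k!="image"})
E
```

```text
pics
{'t': 0.0, 'joint_pos': array([ 1.5346,  0.3856,  0.0066, -0.0005, -1.194 , -0.2586]), 'joint_vel': array([ 0.0007, -0.0001, -0.0001, -0.0011, -0.0013, -0.001 ]), 'joint_efforts': array([ -0.0001, -39.2287,  18.8403,   4.1862,  -0.0046,   0.    ]), 'position': array([0.1814, 0.5975, 0.2302]), 'tcp_rot': array([ 1.4213,  1.0535, -1.4243]), 'contact_force': array([ 0.2431,  0.0587, -0.3986]), 'wrist_torque': array([ 0.0003, -0.0046,  0.0294]), 'width': 1.0008096034241718}
scene {'fx': 407.26587792822676, 'fy': 407.26587792822676, 'cx': 321.87582913220945, 'cy': 202.65524381030875, 'k1': -0.029472843805380684, 'position': array([1.3865, 0.5515, 0.7831]), 'attitude': array([-1.1599, -2.1822,  1.1321])}
side {'fx': 370.0894916783665, 'fy': 370.0894916783665, 'cx': 317.6592033029978, 'cy': 199.83200274082, 'k1': -0.06495255547610347, 'position': array([ 0.2765, -0.6704,  0.8309]), 'attitude': array([-2.3698,  0.4546, -0.1588])}
wrist {'fx': 332.7008966303268, 'fy': 332.7008966303268, 'cx': 313.9471658240565, 'cy': 198.4474961392242, 'k1': 0.012586938119870758, 'position': array([0.2629, 0.573 , 0.3729]), 'attitude': array([ 1.7359, -2.3419, -0.3927])}
```

View pics/scene0.png

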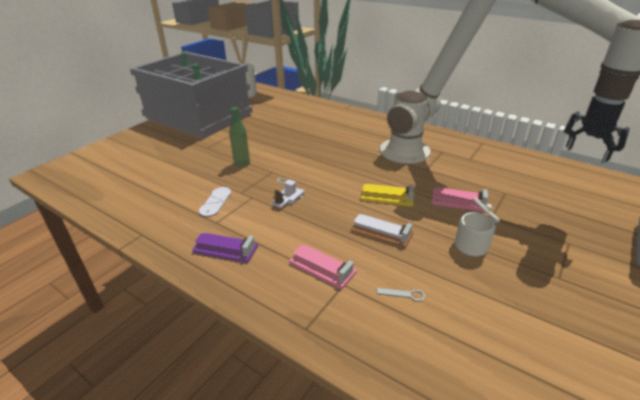

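View pics/side0.png

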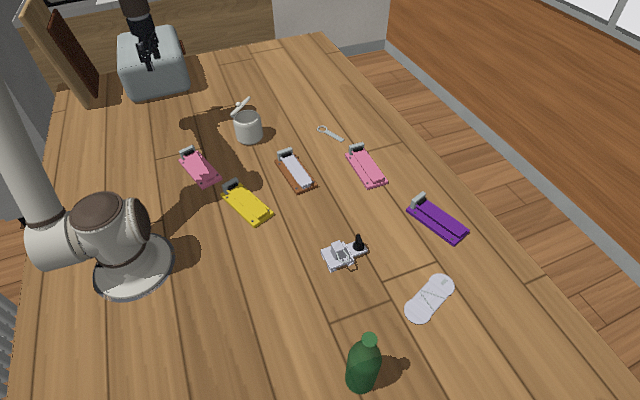

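View pics/wrist0.png

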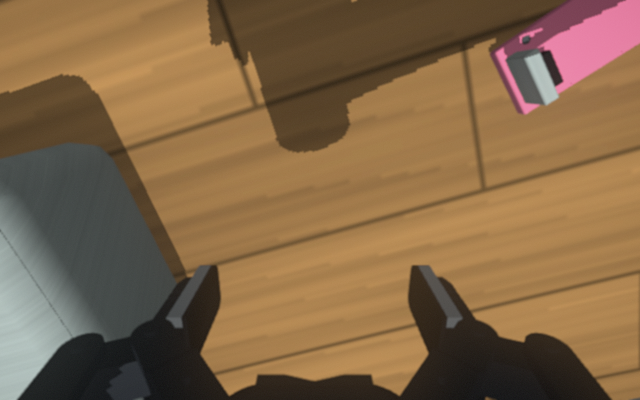

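The aluminium-on-oak rail is at side (296,170) / scene (382,228). The rails at side (199,167), (247,203), (366,166) and (437,218) are pink, yellow, pink and purple, so they are ruled out. The carriage is at side (345,253) / scene (288,193). I'll confirm in enlarged crops.

```bash
cat > h.py <<'E'
import numpy as np,cv2
from scipy.spatial.transform import Rotation as R
from rig import state,camera
np.set_printoptions(precision=4,suppress=True)
def ray(c,u,v):
    xd=np.array([(u-c["cx"])/c["fx"],(v-c["cy"])/c["fy"]]); x=xd.copy()
    for _ in range(30): x=xd/(1+c["k1"]*(x@x))
    return c["position"],R.from_rotvec(c["attitude"]).as_matrix()@np.array([x[0],x[1],1])
def onz(c,u,v,z):
    p,d=ray(c,u,v); return p+d*(z-p[2])/d[2]
def tri(c1,a,c2,b):
    p,d=ray(c1,*a);q,e=ray(c2,*b); s=np.linalg.lstsq(np.c_[d,-e],q-p,rcond=None)[0]
    A=p+s[0]*d;B=q+s[1]*e; return (A+B)/2,np.linalg.norm(A-B)
def proj(c,P):
    x=R.from_rotvec(c["attitude"]).as_matrix().T@(np.array(P)-c["position"]); x=x[:2]/x[2]; x=x*(1+c["k1"]*(x@x)); return x*c["fx"]+[c["cx"],c["cy"]]
def grab(n,name):
    c=camera(n); cv2.imwrite(f"pics/{name}.png",c["image"][:,:,::-1]); np.save(f"pics/{name}.npy",c,allow_pickle=True); return c
def load(name): return np.load(f"pics/{name}.npy",allow_pickle=True).item()
def crop(name,x0,y0,w,h,k): 
    i=cv2.imread(f"pics/{name}.png")[y0:y0+h,x0:x0+w]; return cv2.resize(i,None,fx=k,fy=k,interpolation=cv2.INTER_CUBIC)
def pose():
    s=state(); return s["position"],R.from_rotvec(s["tcp_rot"]).as_matrix(),s
E
python3 - <<'E'
from h import *
s=grab("side","s1");g=grab("scene","g1")
a=crop("s1",265,140,120,140,4);cv2.imwrite("pics/s1c.png",a)
cv2.imwrite("pics/g1c.png",crop("g1",260,165,160,90,5))
for z,uv in((.032,(296,170)),(.02,(345,253))): print(onz(s,*uv,z))
print(onz(g,382,228,.03),onz(g,288,193,.02))
p,r,_=pose();print(p,r)
E
```

```text
[0.5148 0.1479 0.032 ]
[ 0.5333 -0.1864  0.02  ]
[0.5258 0.1681 0.03  ] [ 0.5224 -0.1846  0.02  ]
[0.1815 0.5978 0.2308] [[-0.0002  0.9568 -0.2906]
 [-0.001  -0.2906 -0.9568]
 [-1.      0.0001  0.001 ]]
```

View pics/s1c.png

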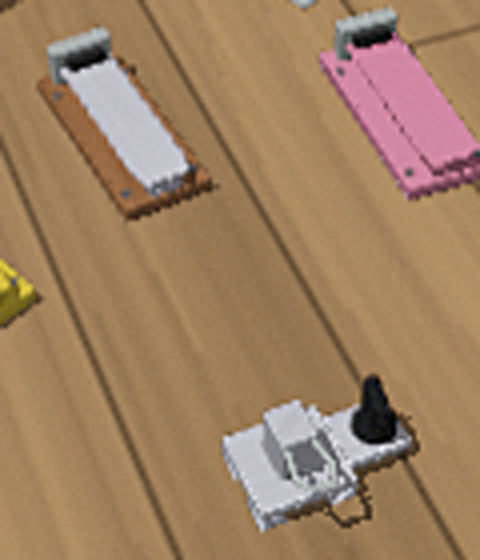

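View pics/g1c.png

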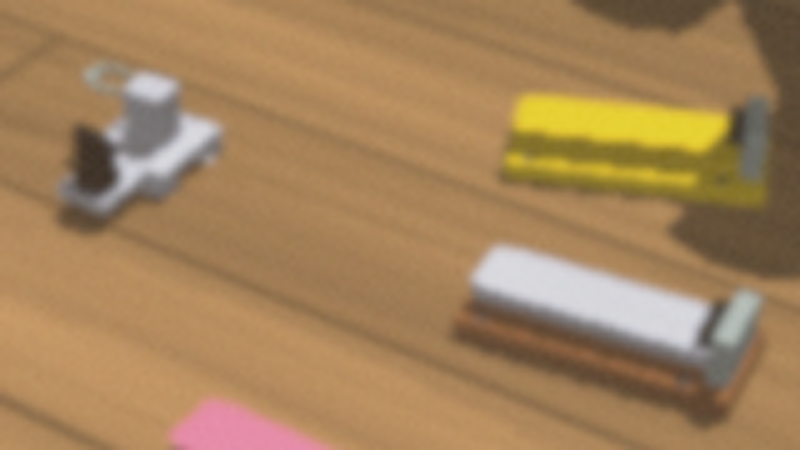

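Confirmed: bare aluminium dovetail on brown oak (side 296,170), with the open end towards the viewer in the side view, facing the carriage with its black knob (side 345,253). I'll move the wrist camera over both.

```bash
cat >> h.py <<'E'
def down(head):  # tool x down, tool z heading (deg)
    h=np.radians(head); z=np.array([np.cos(h),np.sin(h),0]); x=np.array([0,0,-1.]); return np.c_[x,np.cross(z,x),z]
def delta(P,Rm,frm=None):
    p,r,_=pose()
    if frm is not None: p,r=frm
    return r.T@(np.array(P)-p), np.degrees(R.from_matrix(r.T@Rm).as_rotvec())
E
python3 - <<'E'
from h import *
print(delta([.52,-.03,.36],down(180)))
w=load("s1"); c=camera("wrist");p,r,_=pose()
print(r.T@(c["position"]-p), r.T@R.from_rotvec(c["attitude"]).as_matrix())
E
```

```text
(array([-0.1286,  0.5063,  0.5025]), array([73.1054,  0.0468, -0.0414]))
[-0.1424  0.0851  0.0001] [[-0.0006 -0.3279  0.9447]
 [ 0.0002 -0.9447 -0.3279]
 [ 1.      0.      0.0007]]
```

Call:
move_arm(deltas=[[-0.02,0.02,0.02,0,0,0,0.085],[-0.04,0.048,0.048,0,0,0,0.085],[-0.06,0.08,0.08,0,0,0,0.085],[-0.08,0.11,0.11,0,0,0,0.085],[-0.1,0.14,0.14,0,0,0,0.085]])

```text
t: 0.8
position: [0.2753, 0.4217, 0.3322]
tcp_rot: [1.423, 1.055, -1.423]
contact_force: [0.4, 0.4, 0.0]
width: 0.996
```

Call:
move_arm(deltas=[[-0.01,0.033,0.033,0,0,0,0.085],[-0.02,0.066,0.066,0,0,0,0.085],[-0.029,0.099,0.099,0,0,0,0.085],[-0.029,0.133,0.133,0,0,0,0.085],[-0.029,0.166,0.166,0,0,0,0.085]])

```text
t: 1.3
position: [0.3858, 0.2145, 0.361]
tcp_rot: [1.424, 1.056, -1.421]
contact_force: [0.1, 0.2, -1.3]
width: 0.997
```

Call:
move_arm(deltas=[[0,0.034,0.034,8,0,0,0.085],[0,0.068,0.068,16,0,0,0.085],[0,0.102,0.102,24,0,0,0.085],[0,0.136,0.136,32,0,0,0.085],[0,0.17,0.17,40,0,0,0.085]])

```text
t: 1.8
position: [0.4992, 0.0023, 0.3606]
tcp_rot: [1.898, 0.558, -1.896]
contact_force: [1.3, -0.1, 0.9]
width: 0.995
```

Run:
```python
from h import *
print(pose()[0],delta([.52,-.03,.36],down(180)),state()["joint_pos"])
```

```text
[0.4992 0.0023 0.3606] (array([ 0.0006,  0.0384, -0.    ]), array([32.7807, -0.0521,  0.0081])) [ 0.3304  0.0989 -0.0543 -0.0001 -1.4166  0.2418]
```

Call:
move_arm(deltas=[[0,0.007,0,8,0,0,0.085],[0,0.014,0,16,0,0,0.085],[0,0.02,0,24,0,0,0.085],[0,0.025,0,32.8,0,0,0.085],[0,0.025,0,32.8,0,0,0.085]])

```text
t: 2.3
position: [0.5125, -0.0171, 0.3601]
tcp_rot: [2.219, 0.005, -2.22]
contact_force: [-0.1, -0.7, -0.3]
width: 1.0
```

Run:
```python
from h import *
c=grab("wrist","w2")
print(pose()[0],delta([.52,-.03,.36],down(180)),c["position"],c["attitude"])
```

```text
[ 0.5123 -0.0168  0.3602] (array([ 0.0002,  0.0132, -0.0076]), array([0.4259, 0.0199, 0.0034])) [ 0.5132 -0.102   0.5027] [ 0.0073 -3.097  -0.5221]
```

View pics/w2.png

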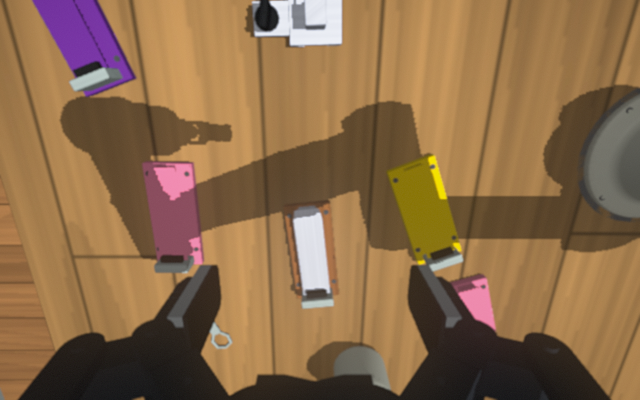

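The wrist picture shows the rail with its open end at (306,206) and its stop at (317,300). The carriage is at the top edge (315,20), so I'll move back and lower.

Call:
move_arm(deltas=[[0.01,0.015,0,0,0,0,0.085],[0.02,0.035,0,0,0,0,0.085],[0.04,0.06,0,0,0,0,0.085],[0.06,0.08,0,0,0,0,0.085],[0.06,0.08,0,0,0,0,0.085]])

```text
t: 2.85
position: [0.5106, -0.0984, 0.2967]
tcp_rot: [2.211, 0.005, -2.227]
contact_force: [-0.5, 0.4, 1.6]
width: 0.994
```

Run:
```python
from h import *
c=grab("wrist","w3")
print(pose()[0],c["position"])
cv2.imwrite("pics/w3c.png",crop("w3",200,0,200,150,4));cv2.imwrite("pics/w3r.png",crop("w3",250,190,150,150,4))
```

```text
[ 0.5117 -0.0978  0.2986] [ 0.5123 -0.1834  0.4392]
```

View pics/w3c.png

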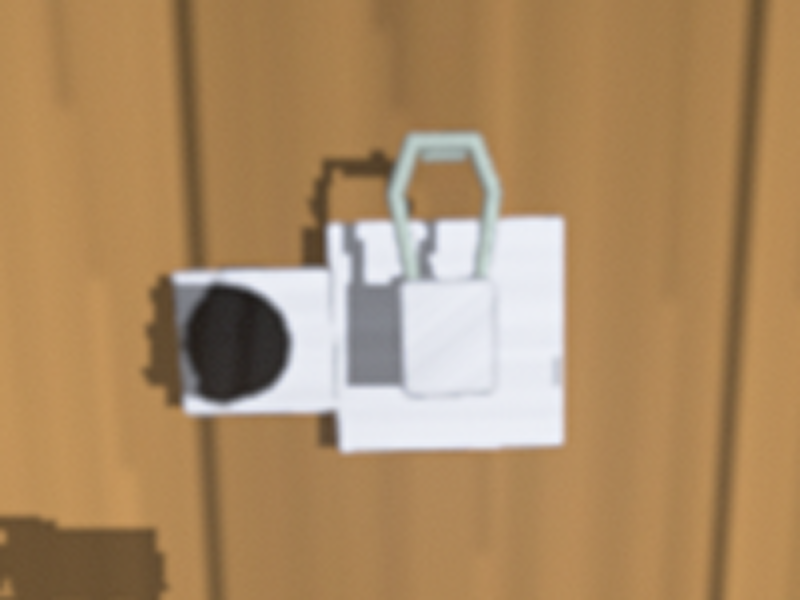

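View pics/w3r.png

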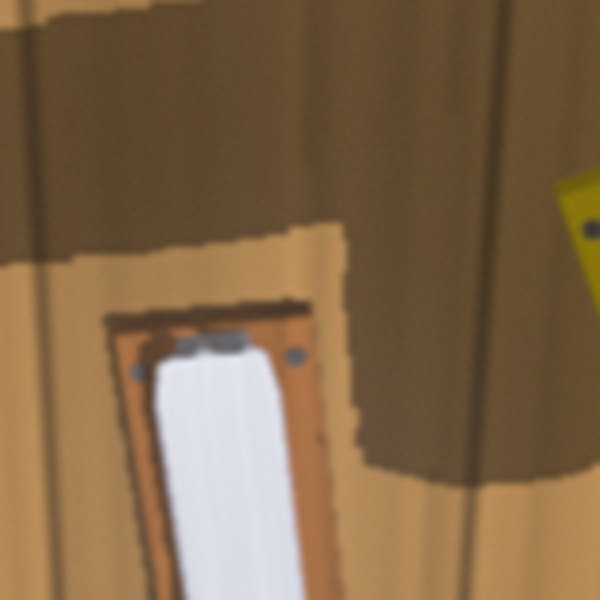

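```bash
python3 - <<'E'
from h import *
c=load("w3")
def pts(l,z,off,k=4): return np.array([onz(c,(u+.5)/k-.5+off[0],(v+.5)/k-.5+off[1],z) for u,v in l])
b=pts([(328,222),(565,217),(565,444),(340,450)],.020,(200,0)); print("base",b)
print([np.linalg.norm(b[i]-b[i-1]) for i in range(4)],b.mean(0))
t=pts([(403,280),(496,280),(495,394),(403,390)],.060,(200,0)); print("post",t,[np.linalg.norm(t[i]-t[i-1]) for i in range(4)],t.mean(0))
h=lambda a:np.degrees(np.arctan2(a[1],a[0]))
print("heads", h(b[2]-b[1]),h(b[3]-b[0]),h(b[0]-b[1])+90,h(b[3]-b[2])+90,h(t[3]-t[0]),h(t[2]-t[1]))
l=pts([(172,271),(185,413),(328,268),(338,410)],.020,(200,0));print("lug",l)
E
python3 - <<'E'
from h import *
cv2.imwrite("pics/w2r.png",crop("w2",275,190,80,130,5))
E
```

```text
base [[ 0.5469 -0.2132  0.02  ]
 [ 0.4783 -0.2149  0.02  ]
 [ 0.4763 -0.1514  0.02  ]
 [ 0.545  -0.1493  0.02  ]]
[np.float64(0.06393104306964731), np.float64(0.06857718523192181), np.float64(0.06356259607836354), np.float64(0.06874553865482544)] [ 0.5116 -0.1822  0.02  ]
post [[ 0.5241 -0.1964  0.06  ]
 [ 0.4994 -0.1965  0.06  ]
 [ 0.4993 -0.1676  0.06  ]
 [ 0.5244 -0.1685  0.06  ]] [np.float64(0.027879962377577075), np.float64(0.02468700320984049), np.float64(0.028932866256311095), np.float64(0.025102402637687374)] [ 0.5118 -0.1822  0.06  ]
heads 91.82691500359613 91.67449550612571 91.40595195117879 91.71387915927146 89.47746529826732 90.28538391725793
lug [[ 0.5928 -0.1998  0.02  ]
 [ 0.5916 -0.16    0.02  ]
 [ 0.5472 -0.2009  0.02  ]
 [ 0.5453 -0.1611  0.02  ]]
```

View pics/w2r.png

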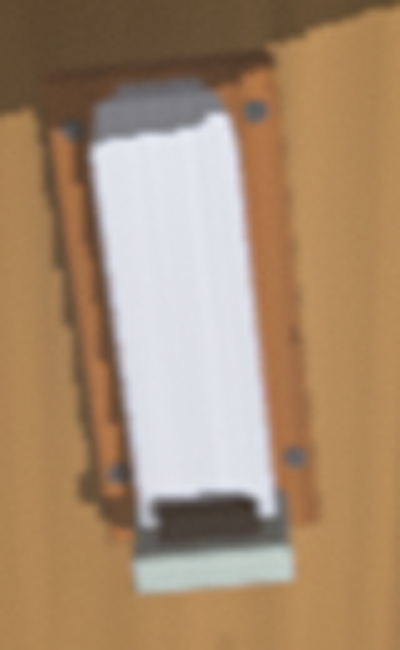

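Call:
move_arm(deltas=[[0.0,-0.03,0,0,0,0,0.085],[0.02,-0.075,0,0,0,0,0.085],[0.04,-0.12,0,0,0,0,0.085],[0.06,-0.16,0,0,0,0,0.085],[0.075,-0.18,0,0,0,0,0.085]])

```text
t: 3.4
position: [0.5117, 0.0866, 0.2253]
tcp_rot: [2.218, 0.012, -2.215]
contact_force: [0.7, 0.3, -0.6]
width: 0.998
```

Call:
move_arm(deltas=[[0,0,0,0,0,0,0.085],[0,0,0,0,0,0,0.085],[0,0,0,0,0,0,0.085],[0,0,0,0,0,0,0.085],[0,0,0,0,0,0,0.085]])

```text
t: 3.9
position: [0.5122, 0.0826, 0.2261]
tcp_rot: [2.221, 0.005, -2.218]
contact_force: [-1.1, 0.4, 0.8]
width: 0.994
```

Run:
```python
from h import *
c=grab("wrist","w4")
print(pose()[0],c["position"])
cv2.imwrite("pics/w4r.png",crop("w4",240,120,160,150,5)[:600])
cv2.imwrite("pics/w4r.png",crop("w4",230,120,160,200,3))
```

```text
[0.5121 0.0827 0.2259] [ 0.5126 -0.0024  0.3686]
```

View pics/w4r.png

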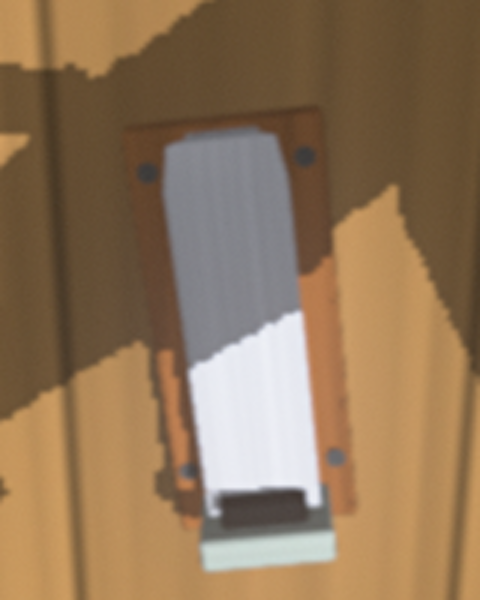

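Run:
```python
from h import *
c=load("w4"); im=c["image"]
S=cv2.cvtColor(im,cv2.COLOR_RGB2HSV)[:,:,1].astype(float)
L=[];Rr=[]
for v in range(184,280,3):
    row=S[v-1:v+2].mean(0); cen=int(round(230+(226+(v-180)*3*.105- 0)/3)) 
    cen=int(306+(v-184)*.115)
    # walk out to half level
    i=cen
    base=np.median(row[cen-8:cen+8])
    def cross(step):
        i=cen
        while abs(i-cen)<35:
            hi=row[i+step*4]
            if hi>base+60:
                thr=(base+hi)/2
                j=i
                while row[j]<thr: j+=step
                a,b=row[j-step],row[j]; return j-step+step*(thr-a)/(b-a)
            i+=step
    l,r=cross(-1),cross(1)
    if l and r: L.append(onz(c,l,v,.032));Rr.append(onz(c,r,v,.032))
L=np.array(L);Rr=np.array(Rr)
print(np.c_[L[:,:2],Rr[:,:2],np.linalg.norm(L-Rr,axis=1)][::4])
for A in(L,Rr):
    p=np.polyfit(A[:,1],A[:,0],1); print("x=",p,"head",90-np.degrees(np.arctan(p[0])),"res",np.std(A[:,0]-np.polyval(p,A[:,1])))
f=lambda l,z:np.array([onz(c,(u+.5)/3-.5+230,(v+.5)/3-.5+120,z) for u,v in l])
P=f([(124,128),(320,107),(355,515),(185,527)],.014);print("plinth",P,np.linalg.norm(P[0]-P[1]),np.linalg.norm(P[1]-P[2]))
T=f([(173,142),(270,133)],.031);print("tip",T,np.linalg.norm(T[0]-T[1]))
B=f([(203,543),(335,533),(335,558),(205,570)],.048);print("stop",B,np.linalg.norm(B[0]-B[1]),np.linalg.norm(B[1]-B[2]))
```

```text
[[0.5447 0.0987 0.4996 0.0985 0.0452]
 [0.5431 0.1121 0.4978 0.1118 0.0453]
 [0.5418 0.1258 0.4964 0.1255 0.0454]
 [0.5401 0.1398 0.4957 0.1396 0.0444]
 [0.5384 0.1542 0.4931 0.154  0.0452]
 [0.5375 0.169  0.4916 0.1688 0.0459]
 [0.5355 0.1842 0.4901 0.184  0.0454]
 [0.5343 0.1998 0.488  0.1995 0.0463]]
x= [-0.0916  0.5531] head 95.23597619181558 res 0.0012076284704051294
x= [-0.1125  0.5106] head 96.41882929153343 res 0.0002630110788005908
plinth [[0.5595 0.0796 0.014 ]
 [0.4887 0.0715 0.014 ]
 [0.4696 0.2434 0.014 ]
 [0.5404 0.2497 0.014 ]] 0.07127589087609086 0.17295263241060657
tip [[0.5405 0.0805 0.031 ]
 [0.5069 0.0772 0.031 ]] 0.033761913474809745
stop [[0.5311 0.2327 0.048 ]
 [0.481  0.2279 0.048 ]
 [0.4807 0.2391 0.048 ]
 [0.5304 0.2449 0.048 ]] 0.05027116215403989 0.011261556180918668
```

Carriage: centre (0.5117, −0.1822), heading 91.6°. The base measures 68.6×63.8 against 68×64 stated, and the post centre agrees. Rail: heading 96.4°, origin (0.5167, 0.1434), and the plinth (71×173), mouth and stop all agree to about 1 mm. I'll go to the post with the fingers at 45 mm to clear the knob.

Call:
move_arm(deltas=[[0.0,0.03,0,0,0,0,0.045],[0.02,0.078,0,0,0,0,0.045],[0.04,0.125,0,0,0,0,0.045],[0.06,0.17,0,0,0,0,0.045],[0.08,0.215,0,0,0,0,0.045]])

```text
t: 4.45
position: [0.5129, -0.1323, 0.1458]
tcp_rot: [2.22, 0.006, -2.217]
contact_force: [0.8, 0.1, 1.1]
width: 0.522
```

Call:
move_arm(deltas=[[0.01,0.03,0,-1,0,0,0.045],[0.02,0.05,0,-1.5,0,0,0.045],[0.02,0.05,0,-1.5,0,0,0.045],[0.02,0.05,0,-1.5,0,0,0.045],[0.02,0.05,0,-1.5,0,0,0.045]])

```text
t: 4.95
position: [0.5137, -0.1798, 0.1266]
tcp_rot: [2.207, 0.035, -2.204]
contact_force: [0.4, -0.5, 0.3]
width: 0.524
```

Run:
```python
from h import *
c=grab("wrist","w5");s=grab("side","s5")
print(pose()[0],delta([.5118,-.1822,.026],down(181.6)),state()["width"])
cv2.imwrite("pics/s5c.png",crop("s5",270,180,140,110,5))
```

```text
[ 0.5137 -0.1795  0.1267] (array([0.1007, 0.0027, 0.0022]), array([ 0.2881, -0.0814, -0.008 ])) 0.5240423647414094
```

View pics/w5.png

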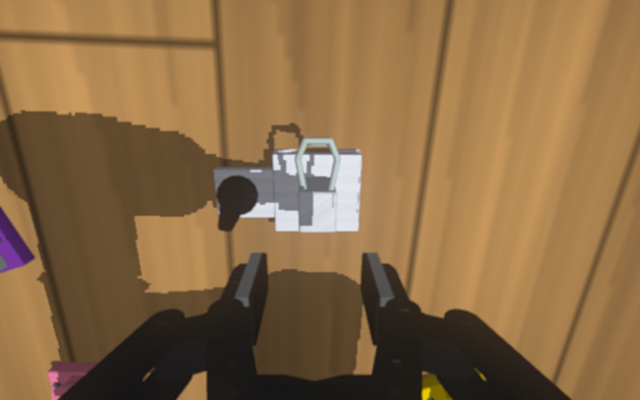

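The wrist picture shows the post (318,205) midway between the fingers (260 and 370), with the knob at (237,195) outside. Descending.

Call:
move_arm(deltas=[[0.01,0.0027,0.0022,0.3,0,0,0.045],[0.03,0.0027,0.0022,0.3,0,0,0.045],[0.05,0.0027,0.0022,0.3,0,0,0.045],[0.065,0.0027,0.0022,0.3,0,0,0.045],[0.075,0.0027,0.0022,0.3,0,0,0.045]])

```text
t: 5.55
position: [0.5103, -0.1826, 0.0494]
tcp_rot: [2.206, 0.03, -2.21]
contact_force: [0.2, 0.5, 0.9]
width: 0.527
```

Call:
move_arm(deltas=[[0.008,0,0,0,0,0,0.045],[0.016,0,0,0,0,0,0.045],[0.022,0,0,0,0,0,0.045],[0.025,0,0,0,0,0,0.045],[0.025,0,0,0,0,0,0.045]])

```text
t: 6.05
position: [0.5111, -0.183, 0.0257]
tcp_rot: [2.208, 0.029, -2.209]
contact_force: [-0.3, 0.2, 1.1]
width: 0.526
```

Run:
```python
from h import *
c=grab("wrist","w6")
print(pose()[0],delta([.5118,-.1822,.026],down(181.6)),state()["contact_force"])
```

```text
[ 0.5113 -0.183   0.0261] (array([ 0.0001, -0.0008, -0.0005]), array([-0.0867, -0.0177, -0.0057])) [-0.3605 -0.3701  0.6466]
```

View pics/w6.png

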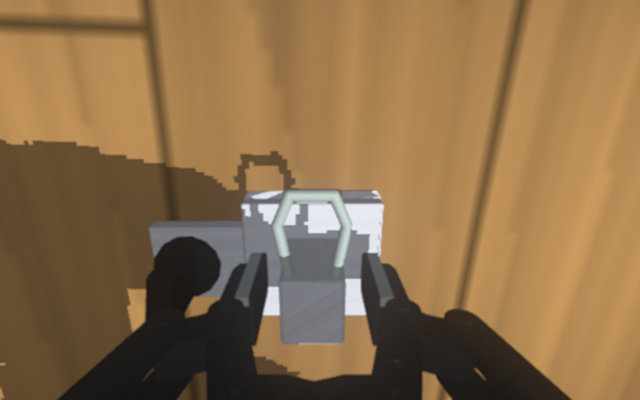

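The post is centred between the fingers (252 and 372), clear of the knob. Closing.

Call:
move_arm(deltas=[[0,0,0,0,0,0,0.0],[0,0,0,0,0,0,0.0],[0,0,0,0,0,0,0.0],[0,0,0,0,0,0,0.0],[0,0,0,0,0,0,0.0]])

```text
t: 6.6
position: [0.5118, -0.1831, 0.0266]
tcp_rot: [2.209, 0.029, -2.206]
contact_force: [0.3, 0.9, 3.7]
width: 0.297
```

Call:
move_arm(deltas=[[-0.008,0,0,0,0,0,0.0],[-0.02,0,0,0,0,0,0.0],[-0.03,0,0,0,0,0,0.0],[-0.035,0,0,0,0,0,0.0],[-0.035,0,0,0,0,0,0.0]])

```text
t: 7.1
position: [0.5117, -0.183, 0.062]
tcp_rot: [2.21, 0.029, -2.206]
contact_force: [-0.1, 0.0, -3.2]
width: 0.297
```

Run:
```python
from h import *
c=grab("wrist","w7");grab("side","s7")
d=np.array([np.cos(np.radians(96.4)),np.sin(np.radians(96.4)),0]);O=np.array([.5167,.1434,0])
P,r,s=pose();print(P,s["width"],s["contact_force"])
T=O+d*(-.065-.032-.022);T[2]=.062; print(T,delta(T,down(186.4)))
```

```text
[ 0.5109 -0.183   0.0609] 0.2944303007292989 [ 0.2226  0.0801 -3.8361]
[0.53   0.0251 0.062 ] (array([-0.001 , -0.2075, -0.0245]), array([-4.9077,  0.0105,  0.0144]))
```

View pics/w7.png

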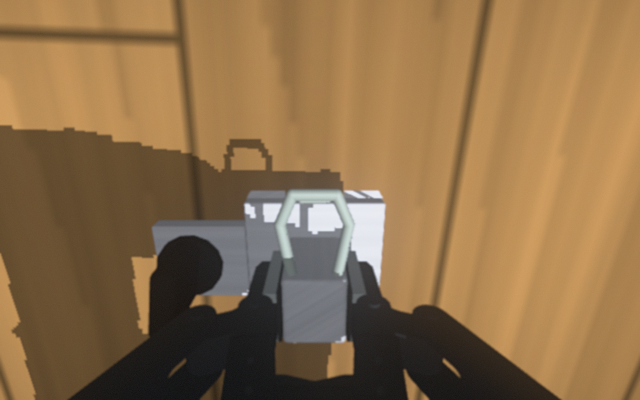

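Call:
move_arm(deltas=[[-0.001,-0.02,-0.002,-1,0,0,0.0],[-0.001,-0.06,-0.007,-2,0,0,0.0],[-0.001,-0.1,-0.012,-3,0,0,0.0],[-0.001,-0.14,-0.017,-4,0,0,0.0],[-0.001,-0.175,-0.021,-4.8,0,0,0.0]])

```text
t: 7.7
position: [0.5272, -0.0058, 0.0615]
tcp_rot: [2.163, 0.12, -2.165]
contact_force: [0.6, 0.8, -3.9]
width: 0.297
```

Call:
move_arm(deltas=[[0,-0.01,-0.001,0,0,0,0.0],[0,-0.02,-0.002,0,0,0,0.0],[0,-0.02,-0.002,0,0,0,0.0],[0,-0.02,-0.002,0,0,0,0.0],[0,-0.02,-0.002,0,0,0,0.0]])

```text
t: 8.2
position: [0.527, 0.0115, 0.0618]
tcp_rot: [2.165, 0.117, -2.166]
contact_force: [-0.6, -0.0, -3.2]
width: 0.295
```

Run:
```python
from h import *
c=grab("wrist","w8");s=grab("side","s8");grab("scene","g8")
cv2.imwrite("pics/s8c.png",crop("s8",265,135,120,120,5));cv2.imwrite("pics/g8c.png",crop("g8",300,170,140,90,5))
d=np.array([np.cos(np.radians(96.4)),np.sin(np.radians(96.4)),0]);O=np.array([.5167,.1434,0])
P,r,st=pose();print(P,st["width"],st["contact_force"],st["wrist_torque"])
T=O+d*(-.065-.032-.015-.0008);T[2]=.0479; print(T,delta(T,down(186.4)))
```

```text
[0.5272 0.0117 0.0619] 0.2952967881357005 [ 0.0955 -0.3192 -2.8755] [ 0.0077  0.0832 -0.0135]
[0.5293 0.0313 0.0479] (array([ 0.014 , -0.0192, -0.0041]), array([-0.1701,  0.0051, -0.0026]))
```

View pics/s8c.png

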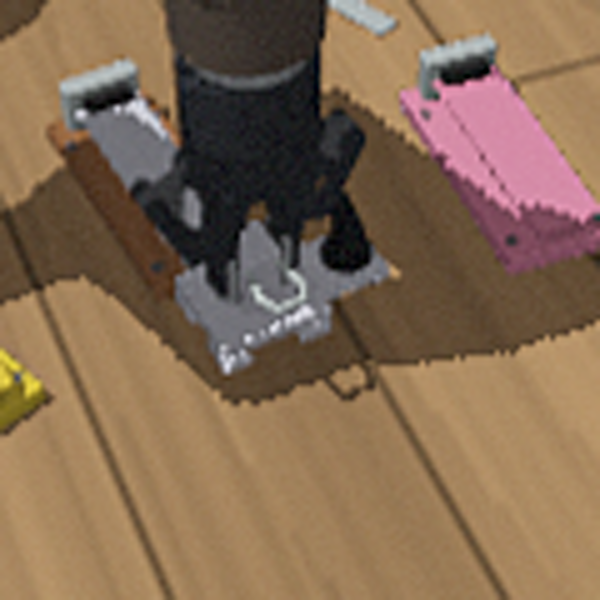

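View pics/g8c.png

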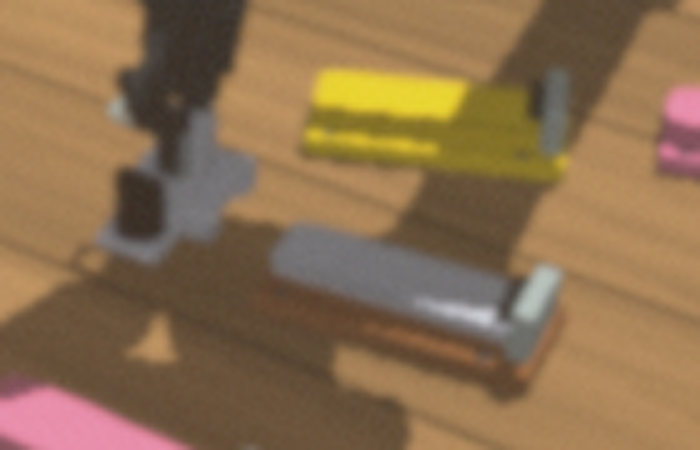

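View pics/w8.png

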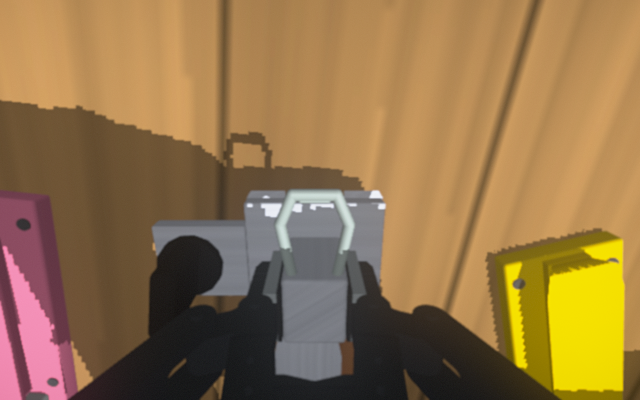

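Call:
move_arm(deltas=[[0.003,-0.003,-0.002,-0.2,0,0,0.0],[0.008,-0.008,-0.004,-0.2,0,0,0.0],[0.012,-0.013,-0.004,-0.2,0,0,0.0],[0.014,-0.017,-0.004,-0.2,0,0,0.0],[0.014,-0.019,-0.004,-0.2,0,0,0.0]])

```text
t: 8.85
position: [0.5288, 0.0324, 0.0473]
tcp_rot: [2.161, 0.123, -2.164]
contact_force: [0.4, -0.0, -3.4]
width: 0.297
```

Call:
move_arm(deltas=[[0,0,0,0,0,0,0.0],[0,0,0,0,0,0,0.0],[0,0,0,0,0,0,0.0],[0,0,0,0,0,0,0.0],[0,0,0,0,0,0,0.0]])

```text
t: 9.35
position: [0.5293, 0.0318, 0.0481]
tcp_rot: [2.163, 0.123, -2.163]
contact_force: [-0.5, -0.1, -3.8]
width: 0.287
```

```bash
cat >> h.py <<'E'
D=np.array([np.cos(np.radians(96.4)),np.sin(np.radians(96.4)),0]);O=np.array([.5167,.1434,0]);N=np.array([-D[1],D[0],0])
def rep():
    a=[];F=[];M=[]
    for _ in range(1):
        P,r,st=pose()
    q=P-O
    print("rail x,y,z of TCP mm",1e3*np.array([q@D,q@N,P[2]]),"F along,across,up",st["contact_force"]@D,st["contact_force"]@N,st["contact_force"][2],"M",st["wrist_torque"],"head",np.degrees(np.arctan2(r[1,2],r[0,2]))%360, "w",st["width"],"t",st["t"])
    print("tilt",r[:,0])
E
python3 - <<'E'
from h import *
s=grab("side","s9");grab("scene","g9")
cv2.imwrite("pics/s9c.png",crop("s9",265,135,120,100,6));cv2.imwrite("pics/g9c.png",crop("g9",300,180,120,80,6))
rep()
E
```

```text
rail x,y,z of TCP mm [-112.2961   -0.0364   48.0343] F along,across,up 0.1345091420365749 0.3377953462008215 -3.8547788417987725 M [-0.0568  0.0577 -0.0116] head 186.49999526599734 w 0.2940359169207129 t 9.45
tilt [ 0.0001  0.     -1.    ]
```

View pics/s9c.png

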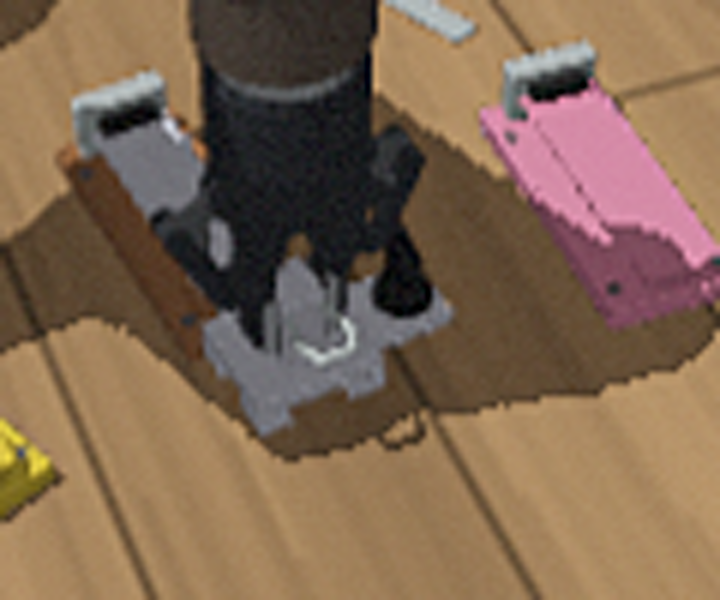

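View pics/g9c.png

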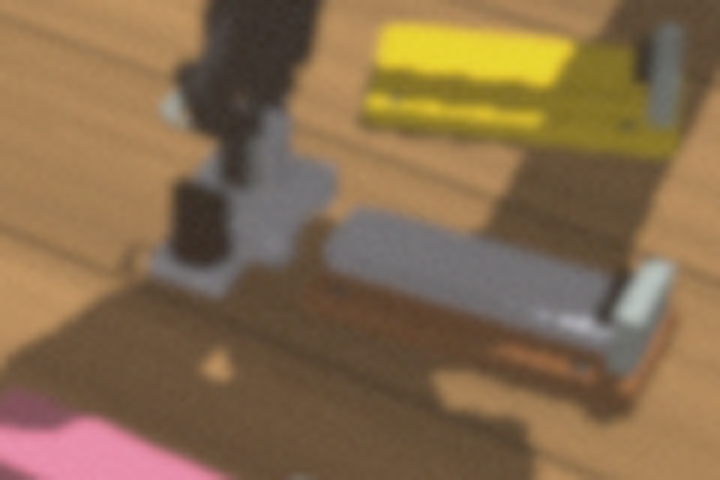

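Aligned, with the carriage just short of the rail mouth. Inserting slowly while watching the force.

Call:
move_arm(deltas=[[0,-0.003,0,0,0,0,0.0],[0,-0.006,0,0,0,0,0.0],[0,-0.009,0,0,0,0,0.0],[0,-0.012,0,0,0,0,0.0],[0,-0.014,0,0,0,0,0.0]])

```text
t: 9.95
position: [0.5276, 0.0462, 0.048]
tcp_rot: [2.163, 0.123, -2.163]
contact_force: [0.3, -0.2, -4.1]
width: 0.294
```

Call:
move_arm(deltas=[[0,-0.0015,0,0,0,0,0.0],[0,-0.003,0,0,0,0,0.0],[0,-0.0045,0,0,0,0,0.0],[0,-0.006,0,0,0,0,0.0],[0,-0.0075,0,0,0,0,0.0]])

```text
t: 10.45
position: [0.5268, 0.0533, 0.048]
tcp_rot: [2.163, 0.123, -2.163]
contact_force: [0.5, 0.4, -2.4]
width: 0.298
```

Run:
```python
from h import *
rep()
```

```text
rail x,y,z of TCP mm [-90.6195   0.0189  47.9576] F along,across,up 0.3911469939109286 -0.5496024347322956 -2.366029397618309 M [0.0143 0.0856 0.0181] head 186.50538764730405 w 0.2981142951686826 t 10.45
tilt [ 0. -0. -1.]
```

Call:
move_arm(deltas=[[0,-0.0015,0,0,0,0,0.0],[0,-0.003,0,0,0,0,0.0],[0,-0.0045,0,0,0,0,0.0],[0,-0.006,0,0,0,0,0.0],[0,-0.0075,0,0,0,0,0.0]])

```text
t: 10.95
position: [0.5259, 0.0608, 0.0479]
tcp_rot: [2.163, 0.123, -2.163]
contact_force: [0.2, 0.3, -3.6]
width: 0.3
```

Run:
```python
from h import *
rep()
```

```text
rail x,y,z of TCP mm [-83.0716   0.0557  47.9493] F along,across,up 0.3096020915945655 -0.1963039645652239 -3.5954163576969504 M [ 0.0586  0.0583 -0.0314] head 186.51017092085698 w 0.29964536880033626 t 10.95
tilt [ 0. -0. -1.]
```

Call:
move_arm(deltas=[[0,-0.0015,0,0,0,0,0.0],[0,-0.003,0,0,0,0,0.0],[0,-0.0045,0,0,0,0,0.0],[0,-0.006,0,0,0,0,0.0],[0,-0.0075,0,0,0,0,0.0]])

```text
t: 11.45
position: [0.5251, 0.0683, 0.048]
tcp_rot: [2.163, 0.123, -2.163]
contact_force: [-0.3, 0.4, -3.7]
width: 0.293
```

Run:
```python
from h import *
rep()
```

```text
rail x,y,z of TCP mm [-75.5765   0.0542  47.9543] F along,across,up 0.4125600006439114 0.25592384886318487 -3.6959486867281575 M [0.0031 0.0228 0.0178] head 186.51118435532044 w 0.2933393785649763 t 11.45
tilt [ 0. -0. -1.]
```

Past the taper with no measurable contact. Continuing along the rail.

Call:
move_arm(deltas=[[0,-0.0025,0,0,0,0,0.0],[0,-0.005,0,0,0,0,0.0],[0,-0.0075,0,0,0,0,0.0],[0,-0.01,0,0,0,0,0.0],[0,-0.0125,0,0,0,0,0.0]])

```text
t: 11.95
position: [0.5236, 0.0808, 0.048]
tcp_rot: [2.163, 0.123, -2.163]
contact_force: [-0.9, 0.0, -4.2]
width: 0.297
```

Call:
move_arm(deltas=[[0,-0.003,0,0,0,0,0.0],[0,-0.006,0,0,0,0,0.0],[0,-0.009,0,0,0,0,0.0],[0,-0.012,0,0,0,0,0.0],[0,-0.015,0,0,0,0,0.0]])

```text
t: 12.45
position: [0.5219, 0.0957, 0.0479]
tcp_rot: [2.163, 0.123, -2.163]
contact_force: [-0.3, -0.2, -3.8]
width: 0.296
```

Run:
```python
from h import *
rep()
s=grab("side","s10");grab("scene","g10")
cv2.imwrite("pics/s10c.png",crop("s10",265,115,120,100,6));cv2.imwrite("pics/g10c.png",crop("g10",300,180,120,80,6))
```

```text
rail x,y,z of TCP mm [-47.952    0.1319  47.9357] F along,across,up -0.17764311707157826 0.27678747643705837 -3.7819380074570983 M [-0.032   0.0604 -0.0053] head 186.5086510490324 w 0.29579103488014374 t 12.45
tilt [-0.0001 -0.     -1.    ]
```

View pics/g10c.png

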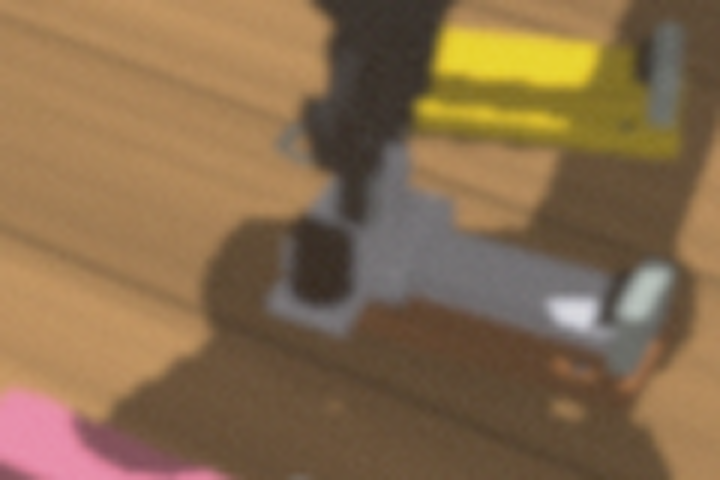

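View pics/s10c.png

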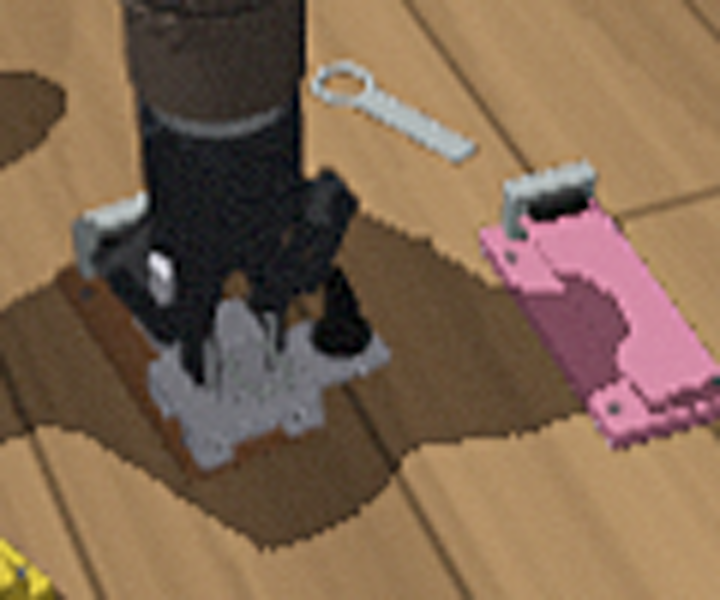

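The carriage straddles the rail, level and square. Continuing towards the buffer, about 90 mm away.

Call:
move_arm(deltas=[[0,-0.004,0,-0.1,0,0,0.0],[0.0002,-0.009,0,-0.1,0,0,0.0],[0.0003,-0.014,-0.0001,-0.1,0,0,0.0],[0.0003,-0.019,-0.0001,-0.1,0,0,0.0],[0.0003,-0.024,-0.0001,-0.1,0,0,0.0]])

```text
t: 13.05
position: [0.5193, 0.1198, 0.0476]
tcp_rot: [2.162, 0.125, -2.162]
contact_force: [-0.3, 0.2, -3.5]
width: 0.294
```

Call:
move_arm(deltas=[[0,-0.005,0,0,0,0,0.0],[0.0002,-0.01,0,0,0,0,0.0],[0.0003,-0.015,0,0,0,0,0.0],[0.0003,-0.02,0,0,0,0,0.0],[0.0003,-0.025,0,0,0,0,0.0]])

```text
t: 13.55
position: [0.5167, 0.1447, 0.0476]
tcp_rot: [2.163, 0.125, -2.161]
contact_force: [-0.4, 1.0, -2.4]
width: 0.298
```

Run:
```python
from h import *
rep()
```

```text
rail x,y,z of TCP mm [ 1.2857 -0.0977 47.6114] F along,across,up 1.0198020547056874 0.2583533771401164 -2.3896252945348504 M [-0.1147  0.041   0.0065] head 186.61711175889536 w 0.297972736326022 t 13.55
tilt [ 0.0006  0.0002 -1.    ]
```

Call:
move_arm(deltas=[[0,-0.004,0,0,0,0,0.0],[0,-0.008,0,0,0,0,0.0],[0.0,-0.013,0,0,0,0,0.0],[0.0,-0.018,0,0,0,0,0.0],[0.0,-0.022,0,0,0,0,0.0]])

```text
t: 14.05
position: [0.5141, 0.1665, 0.0476]
tcp_rot: [2.163, 0.125, -2.161]
contact_force: [0.3, -0.0, 0.3]
width: 0.296
```

Call:
move_arm(deltas=[[0,-0.003,0,0,0,0,0.0],[0,-0.006,0,0,0,0,0.0],[0.0,-0.009,0,0,0,0,0.0],[0.0,-0.011,0,0,0,0,0.0],[0.0,-0.013,0,0,0,0,0.0]])

```text
t: 14.55
position: [0.5126, 0.1792, 0.0476]
tcp_rot: [2.162, 0.125, -2.161]
contact_force: [-0.1, -0.1, 1.8]
width: 0.301
```

Run:
```python
from h import *
rep()
```

```text
rail x,y,z of TCP mm [35.9879  0.0709 47.5784] F along,across,up -0.04059033850713797 0.13269312240732795 1.7911555654894742 M [-0.2078 -0.0367 -0.0201] head 186.61642418604708 w 0.30129692285177023 t 14.55
tilt [ 0.0005  0.0002 -1.    ]
```

Call:
move_arm(deltas=[[-0.0002,-0.0015,0,0.1,0,0,0.0],[-0.0002,-0.003,0,0.1,0,0,0.0],[-0.0002,-0.004,0,0.1,0,0,0.0],[-0.0002,-0.005,0,0.1,0,0,0.0],[-0.0002,-0.005,0,0.1,0,0,0.0]])

```text
t: 15.05
position: [0.5119, 0.1841, 0.0476]
tcp_rot: [2.163, 0.123, -2.163]
contact_force: [-1.3, 0.4, 1.5]
width: 0.296
```

Run:
```python
from h import *
rep()
```

```text
rail x,y,z of TCP mm [40.9851  0.2767 47.5869] F along,across,up 0.5274207730370041 1.2075279242272925 1.4955438195326383 M [-0.0565  0.1273  0.0575] head 186.51265885778614 w 0.29554528420965154 t 15.05
tilt [ 0.0001  0.0002 -1.    ]
```

Call:
move_arm(deltas=[[0,-0.0004,0,0,0,0,0.0],[0,-0.0008,0,0,0,0,0.0],[0,-0.0012,0,0,0,0,0.0],[0,-0.0015,0,0,0,0,0.0],[0,-0.0015,0,0,0,0,0.0]])

```text
t: 15.55
position: [0.5117, 0.1854, 0.0476]
tcp_rot: [2.163, 0.123, -2.163]
contact_force: [-0.2, -0.6, 2.2]
width: 0.299
```

Run:
```python
from h import *
rep()
```

```text
rail x,y,z of TCP mm [42.3224  0.2803 47.5842] F along,across,up -0.6230739161166786 0.26668472712667407 2.2410282205063674 M [-0.2029 -0.0171  0.0092] head 186.50842814669178 w 0.29878772660229475 t 15.55
tilt [ 0.0001  0.     -1.    ]
```

Call:
move_arm(deltas=[[0,-0.0002,0,0,0,0,0.0],[0,-0.0004,0,0,0,0,0.0],[0,-0.0005,0,0,0,0,0.0],[0,-0.0005,0,0,0,0,0.0],[0,-0.0005,0,0,0,0,0.0]])

```text
t: 16.05
position: [0.5117, 0.1859, 0.0476]
tcp_rot: [2.163, 0.123, -2.163]
contact_force: [-0.3, -0.1, 2.2]
width: 0.297
```

Run:
```python
from h import *
rep()
```

```text
rail x,y,z of TCP mm [42.8258  0.2577 47.5936] F along,across,up -0.10887606362990522 0.2859810653072478 2.1589729236392365 M [-0.1717 -0.0664 -0.0256] head 186.51083602182104 w 0.29688661816230283 t 16.05
tilt [ 0.0001  0.0001 -1.    ]
```

Call:
move_arm(deltas=[[0,-0.0002,0,0,0,0,0.0],[0,-0.0004,0,0,0,0,0.0],[0,-0.0006,0,0,0,0,0.0],[0,-0.0006,0,0,0,0,0.0],[0,-0.0006,0,0,0,0,0.0]])

```text
t: 16.55
position: [0.5116, 0.1863, 0.0476]
tcp_rot: [2.163, 0.123, -2.163]
contact_force: [0.5, -1.6, 1.7]
width: 0.3
```

Run:
```python
from h import *
rep()
```

```text
rail x,y,z of TCP mm [43.247   0.2844 47.5753] F along,across,up -1.671494494637846 -0.27729421702589724 1.689628871471858 M [-0.5927 -0.1164 -0.0379] head 186.50705157807243 w 0.29979690277070087 t 16.55
tilt [-0.     -0.0002 -1.    ]
```

Contact has just begun (−1.7 N). Pressing in small steps.

Call:
move_arm(deltas=[[0,-0.0001,0,0,0,0,0.0],[0,-0.0002,0,0,0,0,0.0],[0,-0.0003,0,0,0,0,0.0],[0,-0.0003,0,0,0,0,0.0],[0,-0.0003,0,0,0,0,0.0]])

```text
t: 17.05
position: [0.5115, 0.1865, 0.0476]
tcp_rot: [2.163, 0.122, -2.163]
contact_force: [1.0, -4.8, 3.3]
width: 0.3
```

Run:
```python
from h import *
rep()
```

```text
rail x,y,z of TCP mm [43.4146  0.3409 47.5627] F along,across,up -4.86819405242679 -0.4874070072528673 3.2689022211208942 M [-1.1321 -0.4574 -0.1341] head 186.49934543751846 w 0.2995273303903938 t 17.05
tilt [-0.0002 -0.0004 -1.    ]
```

Call:
move_arm(deltas=[[0,-0.0002,0,0,0,0,0.0],[0,-0.0004,0,0,0,0,0.0],[0,-0.0005,0,0,0,0,0.0],[0,-0.0005,0,0,0,0,0.0],[0,-0.0005,0,0,0,0,0.0]])

```text
t: 17.55
position: [0.5115, 0.1867, 0.0476]
tcp_rot: [2.162, 0.122, -2.163]
contact_force: [2.8, -5.7, 5.0]
width: 0.291
```

Run:
```python
from h import *
rep()
```

```text
rail x,y,z of TCP mm [43.5821  0.3658 47.57  ] F along,across,up -5.976398513301504 -2.1505843251087393 4.975238687327898 M [-1.5297 -0.6039 -0.0872] head 186.4983382211761 w 0.29122495526011155 t 17.55
tilt [-0.0003 -0.0009 -1.    ]
```

Call:
move_arm(deltas=[[0,-0.0002,0,0,0,0,0.0],[0,-0.0004,0,0,0,0,0.0],[0,-0.0005,0,0,0,0,0.0],[0,-0.0005,0,0,0,0,0.0],[0,-0.0005,0,0,0,0,0.0]])

```text
t: 18.05
position: [0.5114, 0.1868, 0.0476]
tcp_rot: [2.162, 0.121, -2.163]
contact_force: [2.6, -7.5, 3.9]
width: 0.297
```

Run:
```python
from h import *
rep()
```

```text
rail x,y,z of TCP mm [43.7024  0.3934 47.5807] F along,across,up -7.719754662320015 -1.7829410658568945 3.9165918050710307 M [-2.029  -0.8517 -0.0352] head 186.49060364569982 w 0.29681741619572327 t 18.05
tilt [-0.0005 -0.0014 -1.    ]
```

Call:
move_arm(deltas=[[0,-0.0003,0,0,0,0,0.0],[0,-0.0006,0,0,0,0,0.0],[0,-0.0009,0,0,0,0,0.0],[0,-0.0009,0,0,0,0,0.0],[0,-0.0009,0,0,0,0,0.0]])

```text
t: 18.55
position: [0.5114, 0.187, 0.0476]
tcp_rot: [2.161, 0.12, -2.163]
contact_force: [3.0, -9.5, 4.4]
width: 0.296
```

Run:
```python
from h import *
rep()
```

```text
rail x,y,z of TCP mm [43.9538  0.4267 47.6438] F along,across,up -9.75561753836002 -1.9576782038785308 4.393016126380069 M [-2.6737 -1.0923 -0.1247] head 186.48948304059394 w 0.29636157228700016 t 18.55
tilt [-0.0008 -0.0024 -1.    ]
```

Call:
move_arm(deltas=[[0,-0.0003,0,0,0,0,0.0],[0,-0.0006,0,0,0,0,0.0],[0,-0.0009,0,0,0,0,0.0],[0,-0.0009,0,0,0,0,0.0],[0,-0.0009,0,0,0,0,0.0]])

```text
t: 19.05
position: [0.5113, 0.1872, 0.0477]
tcp_rot: [2.16, 0.119, -2.163]
contact_force: [4.4, -12.3, 5.0]
width: 0.295
```

Run:
```python
from h import *
rep()
```

```text
rail x,y,z of TCP mm [44.1475  0.4773 47.6829] F along,across,up -12.670537045819506 -2.9774251585579883 5.048308247028185 M [-3.3844 -1.4276 -0.1963] head 186.48265568772416 w 0.2945290679063917 t 19.05
tilt [-0.0011 -0.0034 -1.    ]
```

12.7 N reached; holding.

Call:
move_arm(deltas=[[0,0,0,0,0,0,0.0],[0,0,0,0,0,0,0.0],[0,0,0,0,0,0,0.0],[0,0,0,0,0,0,0.0],[0,0,0,0,0,0,0.0]])

```text
t: 19.55
position: [0.5113, 0.1872, 0.0477]
tcp_rot: [2.16, 0.119, -2.163]
contact_force: [6.0, -11.1, 4.5]
width: 0.294
```

Run:
```python
from h import *
rep()
```

```text
rail x,y,z of TCP mm [44.1753  0.4794 47.6695] F along,across,up -11.735805900094206 -4.70941031239915 4.545867620300189 M [-3.299  -1.4324 -0.1338] head 186.48054199301333 w 0.2939710641474227 t 19.55
tilt [-0.0011 -0.0034 -1.    ]
```

Call:
move_arm(deltas=[[0,0,0,0,0,0,0.0],[0,0,0,0,0,0,0.0],[0,0,0,0,0,0,0.0],[0,0,0,0,0,0,0.0],[0,0,0,0,0,0,0.0]])

```text
t: 20.05
position: [0.5113, 0.1872, 0.0477]
tcp_rot: [2.16, 0.119, -2.163]
contact_force: [5.2, -11.2, 4.4]
width: 0.299
```

Run:
```python
from h import *
rep()
```

```text
rail x,y,z of TCP mm [44.1668  0.4669 47.6823] F along,across,up -11.73291563293032 -3.8786210502148246 4.4223237336724734 M [-3.3691 -1.4877 -0.167 ] head 186.4858225828673 w 0.2986553329649552 t 20.05
tilt [-0.0011 -0.0034 -1.    ]
```

Held at about 12 N for 1 s. Releasing and retreating upward.

Call:
move_arm(deltas=[[0,0,0,0,0,0,0.045],[0,0,0,0,0,0,0.045],[0,0,0,0,0,0,0.045],[0,0,0,0,0,0,0.045],[0,0,0,0,0,0,0.045]])

```text
t: 20.55
position: [0.5111, 0.19, 0.0474]
tcp_rot: [2.163, 0.124, -2.163]
contact_force: [-0.5, -0.1, -0.2]
width: 0.526
```

Run:
```python
from h import *
rep()
```

```text
rail x,y,z of TCP mm [46.9553  0.3608 47.4183] F along,across,up -0.0571347347774222 0.478790993647696 -0.1829667417072815 M [ 0.0455  0.0103 -0.0038] head 186.53755875050638 w 0.5256889059333921 t 20.55
tilt [-0.0001  0.0002 -1.    ]
```

Call:
move_arm(deltas=[[-0.01,0,0,0,0,0,0.045],[-0.03,0,0,0,0,0,0.045],[-0.06,0,0,0,0,0,0.045],[-0.09,0,0,0,0,0,0.045],[-0.1,0,0,0,0,0,0.045]])

```text
t: 21.05
position: [0.513, 0.1907, 0.1517]
tcp_rot: [2.171, 0.128, -2.157]
contact_force: [0.9, 0.7, 0.5]
width: 0.528
```

Run:
```python
from h import *
rep()
c=grab("wrist","w11");s=grab("side","s11");grab("scene","g11")
cv2.imwrite("pics/s11c.png",crop("s11",255,105,130,100,6)); cv2.imwrite("pics/g11c.png",crop("g11",330,190,110,75,7))
```

```text
rail x,y,z of TCP mm [ 47.3849  -1.547  151.7184] F along,across,up 0.5450900016981306 -0.9881232674764369 0.5459460224822512 M [ 0.0578 -0.0367 -0.0033] head 186.55609415687482 w 0.5281145916771725 t 21.05
tilt [ 0.0063  0.0037 -1.    ]
```

View pics/w11.png

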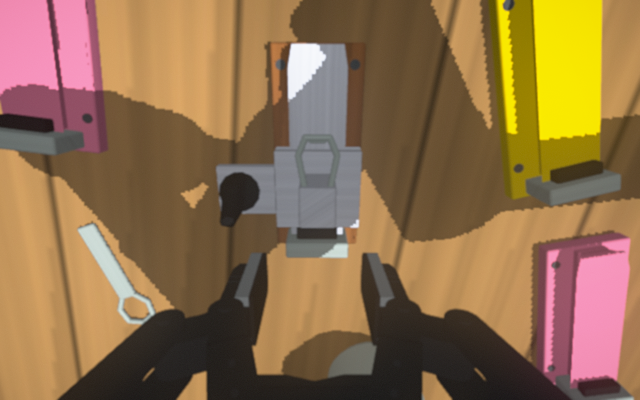

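View pics/s11c.png

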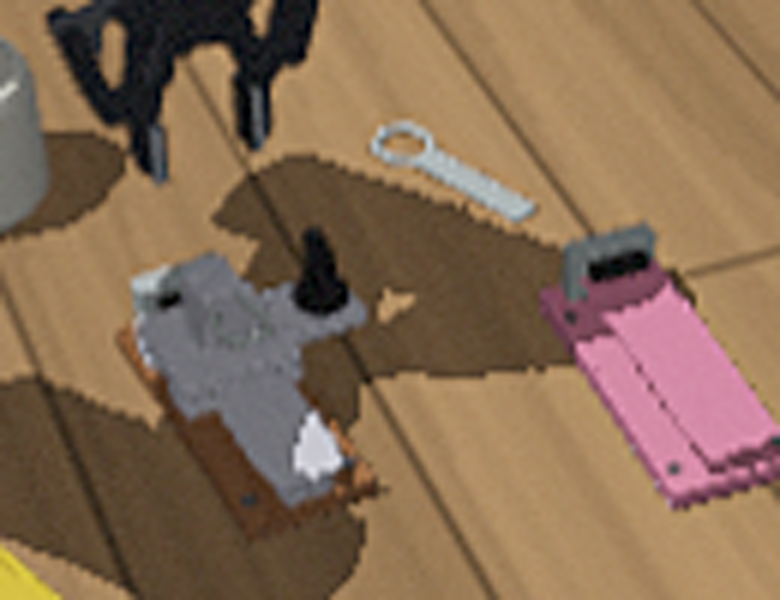

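View pics/g11c.png

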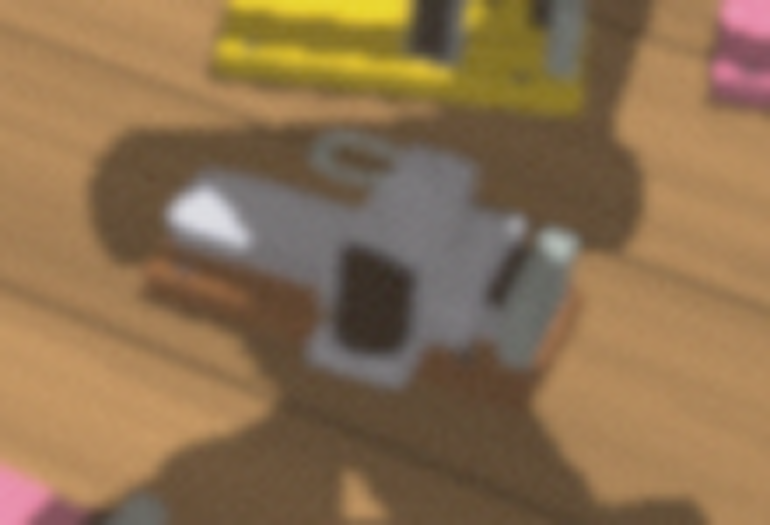

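The carriage sits home at the buffer (wrist 318,190; buffer at 317,233). Next I'll measure the knob's wing angle and axis in a crop.

Run:
```python
from h import *
c=grab("wrist","w12");print(pose()[0])
cv2.imwrite("pics/w12c.png",crop("w12",205,130,170,130,4)) 
K=O+.043*D-.062*N; print("K",K)
for z in(.041,.047,.079): print(proj(c,[K[0],K[1],z]))
s=load("s11");g=load("g11")
for uv in((247,128),(247,140)): print("jar",onz(s,*uv,.05))
```

```text
[0.5105 0.1893 0.1468]
K [0.5735 0.193  0.    ]
[235.2257 191.8448]
[233.478  194.2579]
[222.674  209.1705]
jar [0.4212 0.3956 0.05  ]
jar [0.4051 0.3306 0.05  ]
```

View pics/w12c.png

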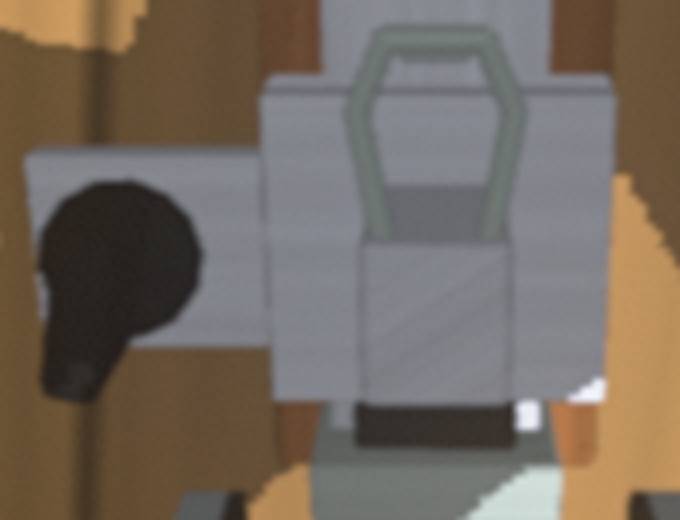

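Run:
```python
from h import *
i=cv2.imread("pics/w12.png")[165:240,205:265].astype(float)
i=np.clip(i*5-40,0,255).astype(np.uint8)
cv2.imwrite("pics/w12k.png",cv2.resize(i,None,fx=8,fy=8,interpolation=cv2.INTER_CUBIC))
```

```text
(no output)
```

View pics/w12k.png

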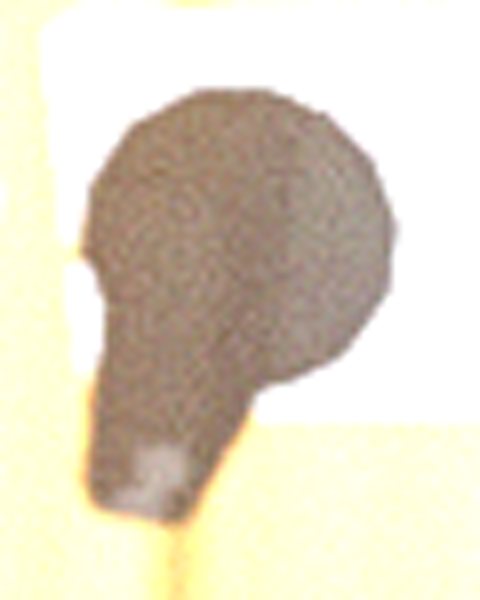

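Run:
```python
from h import *
c=load("w12")
a=onz(c,205+94.5/8-.5,165+505/8-.5,.079);b=onz(c,205+182/8-.5,165+521/8-.5,.079)
print(a,b,np.linalg.norm(a-b)); m=(a+b)/2; K=O+.043*D-.062*N
v=m-K; print("end rel rail x,y",v@D,v@N, "edge dir deg vs N", np.degrees(np.arctan2((b-a)@D,(b-a)@N)))
```

```text
[0.5776 0.2073 0.079 ] [0.57  0.208 0.079] 0.007597060536925299
end rel rail x,y 0.014468472747011005 -0.001885046396052565 edge dir deg vs N 11.431723111933902
```

The wing is turned about 9° clockwise (0.15 rad, within 0–0.2), and its end is at wrist (222,229). The knob axis agrees with the expected position to about 1 mm. I'll move over the knob with the tool turned to the wing.

Run:
```python
from h import *
K=O+.0443*D-.0617*N; K[2]=.115; print(K,delta(K,down(177.4)),state()["joint_pos"])
```

```text
[0.5731 0.1943 0.115 ] (array([ 0.0318,  0.0021, -0.0628]), array([ 9.0854,  0.0781, -0.0133])) [ 0.6526  0.3277 -0.309  -0.0007 -0.9353 -0.539 ]
```

Call:
move_arm(deltas=[[0.0,0.0,-0.015,2,0,0,0.04],[0.01,0.001,-0.03,4,0,0,0.04],[0.02,0.002,-0.045,6,0,0,0.04],[0.032,0.002,-0.063,9.1,0,0,0.04],[0.032,0.002,-0.063,9.1,0,0,0.04]])

```text
t: 21.75
position: [0.5736, 0.1939, 0.1114]
tcp_rot: [-2.193, 0.055, 2.206]
contact_force: [-0.3, 0.1, -0.3]
width: 0.47
```

Call:
move_arm(deltas=[[0,0,0,0,0,0,0.04],[0,0,0,0,0,0,0.04],[0,0,0,0,0,0,0.04],[0,0,0,0,0,0,0.04],[0,0,0,0,0,0,0.04]])

```text
t: 22.25
position: [0.5739, 0.1949, 0.1161]
tcp_rot: [-2.199, 0.049, 2.198]
contact_force: [-0.3, -1.2, -0.1]
width: 0.466
```

Run:
```python
from h import *
rep()
K=O+.0443*D-.0617*N; K[2]=.051; print(K,delta(K,down(177.4)))
c=grab("wrist","w13")
cv2.imwrite("pics/w13c.png",cv2.convertScaleAbs(crop("w13",220,150,200,150,4),alpha=2.5))
```

```text
rail x,y,z of TCP mm [ 44.7684 -62.5508 116.1037] F along,across,up -1.110954598461398 0.47047451497715237 -0.11398208513556299 M [ 0.0064 -0.0239  0.0001] head 177.43252361796473 w 0.4663423481892439 t 22.25
tilt [ 0.0007  0.0005 -1.    ]
[0.5731 0.1943 0.051 ] (array([0.0651, 0.0006, 0.0008]), array([ 0.0325, -0.0364,  0.029 ]))
```

View pics/w13c.png

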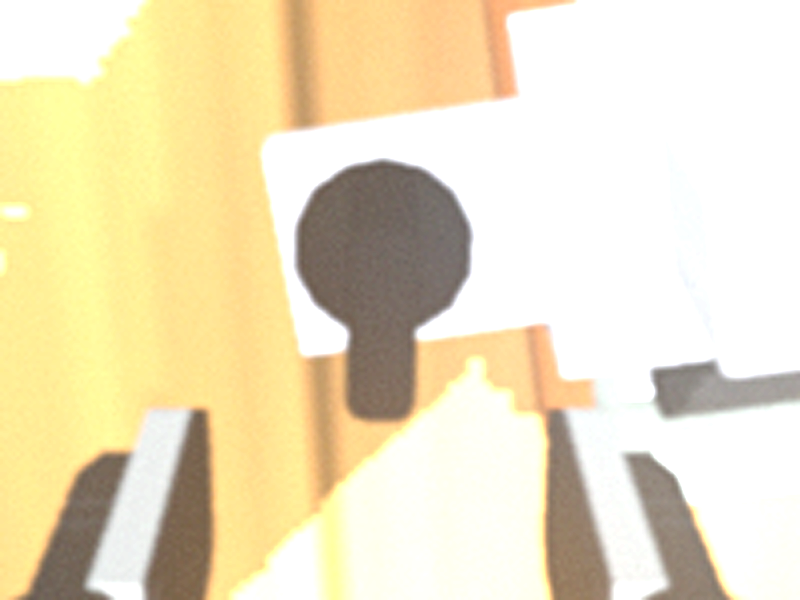

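The wing is parallel to the fingers and centred (crop column 381 against 376). Descending.

Call:
move_arm(deltas=[[0.01,0.0006,0.0008,0,0,0,0.04],[0.025,0.0006,0.0008,0,0,0,0.04],[0.04,0.0006,0.0008,0,0,0,0.04],[0.053,0.0006,0.0008,0,0,0,0.04],[0.06,0.0006,0.0008,0,0,0,0.04]])

```text
t: 22.8
position: [0.5724, 0.1937, 0.0537]
tcp_rot: [-2.197, 0.051, 2.202]
contact_force: [0.2, 0.5, 0.4]
width: 0.468
```

Call:
move_arm(deltas=[[0.003,0,0,0,0,0,0.04],[0.005,0,0,0,0,0,0.04],[0.005,0,0,0,0,0,0.04],[0.005,0,0,0,0,0,0.04],[0.005,0,0,0,0,0,0.04]])

```text
t: 23.3
position: [0.5735, 0.1943, 0.0511]
tcp_rot: [-2.199, 0.049, 2.197]
contact_force: [-0.2, 0.1, 0.5]
width: 0.471
```

Run:
```python
from h import *
rep()
```

```text
rail x,y,z of TCP mm [ 44.2876 -62.1568  51.1411] F along,across,up 0.14073591974077534 0.13896583224763392 0.4516857818775855 M [-0.0671  0.0162  0.0054] head 177.4133910111065 w 0.47131546688406295 t 23.3
tilt [ 0.001   0.0006 -1.    ]
```

Call:
move_arm(deltas=[[0,0,0,0,0,0,0.0],[0,0,0,0,0,0,0.0],[0,0,0,0,0,0,0.0],[0,0,0,0,0,0,0.0],[0,0,0,0,0,0,0.0]])

```text
t: 23.8
position: [0.5734, 0.1942, 0.051]
tcp_rot: [-2.199, 0.049, 2.198]
contact_force: [-0.1, -0.3, 2.8]
width: 0.115
```

Run:
```python
from h import *
rep()
```

```text
rail x,y,z of TCP mm [ 44.1915 -61.965   50.971 ] F along,across,up -0.33066374333047754 0.17254222381058415 2.7956851363344604 M [-0.0645  0.3301  0.0203] head 177.4234103551444 w 0.11471298154920083 t 23.8
tilt [ 0.0004  0.0001 -1.    ]
```

Knob gripped with no side load. Turning clockwise.

Call:
move_arm(deltas=[[0,0,0,4,0,0,0.0],[0,0,0,9,0,0,0.0],[0,0,0,14,0,0,0.0],[0,0,0,20,0,0,0.0],[0,0,0,25,0,0,0.0]])

```text
t: 24.3
position: [0.5736, 0.1937, 0.051]
tcp_rot: [-1.952, 0.483, 1.95]
contact_force: [0.2, -2.7, 3.6]
width: 0.117
```

Run:
```python
from h import *
rep()
```

```text
rail x,y,z of TCP mm [ 43.5963 -62.195   51.0066] F along,across,up -2.696577872560449 0.08218850998411695 3.559485736592733 M [-0.6484 -0.1074  0.2246] head 152.25278458211756 w 0.11676909554590632 t 24.3
tilt [ 0.0007 -0.0008 -1.    ]
```

Call:
move_arm(deltas=[[0,0,0,5,0,0,0.0],[0,0,0,10,0,0,0.0],[0,0,0,15,0,0,0.0],[0,0,0,20,0,0,0.0],[0,0,0,25,0,0,0.0]])

```text
t: 24.8
position: [0.574, 0.194, 0.0512]
tcp_rot: [-1.672, 0.827, 1.669]
contact_force: [0.4, -1.5, 3.4]
width: 0.119
```

Run:
```python
from h import *
rep()
```

```text
rail x,y,z of TCP mm [ 43.8735 -62.6221  51.1684] F along,across,up -1.5313746636175958 -0.26553091779636917 3.4374099334975656 M [-0.4322 -0.1099  0.2327] head 127.28046199842028 w 0.11897641804910615 t 24.8
tilt [ 0.0016 -0.0002 -1.    ]
```

Call:
move_arm(deltas=[[0,0,0,4,0,0,0.0],[0,0,0,8,0,0,0.0],[0,0,0,12,0,0,0.0],[0,0,0,16,0,0,0.0],[0,0,0,19,0,0,0.0]])

```text
t: 25.3
position: [0.5741, 0.1944, 0.0513]
tcp_rot: [-1.442, 1.039, 1.44]
contact_force: [0.0, -0.9, 3.9]
width: 0.116
```

Run:
```python
from h import *
rep()
```

```text
rail x,y,z of TCP mm [ 44.2591 -62.7275  51.3402] F along,across,up -0.909390180320011 0.08610550762218523 3.8551537992055334 M [-0.2454  0.0084  0.2907] head 108.3641475070657 w 0.11552760058288994 t 25.3
tilt [ 0.0021  0.0003 -1.    ]
```

Call:
move_arm(deltas=[[0,0,0,1,0,0,0.0],[0,0,0,2,0,0,0.0],[0,0,0,3,0,0,0.0],[0,0,0,4,0,0,0.0],[0,0,0,4,0,0,0.0]])

```text
t: 25.8
position: [0.5741, 0.1945, 0.0513]
tcp_rot: [-1.393, 1.077, 1.391]
contact_force: [0.6, -1.0, 5.6]
width: 0.118
```

Run:
```python
from h import *
rep()
```

```text
rail x,y,z of TCP mm [ 44.3368 -62.7425  51.305 ] F along,across,up -1.0912572580062287 -0.5013428777131226 5.558097537576076 M [-0.3293 -0.2658  0.1655] head 104.43120118879915 w 0.11789109710985239 t 25.8
tilt [ 0.0021  0.0007 -1.    ]
```

Call:
move_arm(deltas=[[0,0,0,0.5,0,0,0.0],[0,0,0,1,0,0,0.0],[0,0,0,1.5,0,0,0.0],[0,0,0,2,0,0,0.0],[0,0,0,2,0,0,0.0]])

```text
t: 26.3
position: [0.5741, 0.1944, 0.0513]
tcp_rot: [-1.37, 1.096, 1.367]
contact_force: [0.6, -1.3, 4.4]
width: 0.118
```

Run:
```python
from h import *
rep()
```

```text
rail x,y,z of TCP mm [ 44.2756 -62.7107  51.3056] F along,across,up -1.385873352886015 -0.4261097395255934 4.407549672221152 M [-0.3114 -0.2652  0.4959] head 102.53400607213715 w 0.11799541975643527 t 26.3
tilt [ 0.002   0.0002 -1.    ]
```

Call:
move_arm(deltas=[[0,0,0,0.5,0,0,0.0],[0,0,0,1,0,0,0.0],[0,0,0,1.5,0,0,0.0],[0,0,0,2,0,0,0.0],[0,0,0,2,0,0,0.0]])

```text
t: 26.8
position: [0.574, 0.1939, 0.0513]
tcp_rot: [-1.347, 1.115, 1.343]
contact_force: [1.9, -2.6, 5.3]
width: 0.116
```

Run:
```python
from h import *
rep()
```

```text
rail x,y,z of TCP mm [ 43.7797 -62.5618  51.3305] F along,across,up -2.7560618338810072 -1.6223958055102234 5.292706473229846 M [-0.7173 -0.2944  1.0349] head 100.6743107608203 w 0.1163844130735028 t 26.8
tilt [ 0.0016 -0.0012 -1.    ]
```

Hard stop reached (torque rose to 1.0 N·m at about 1.45 rad). Letting go and lifting.

Call:
move_arm(deltas=[[0,0,0,-1,0,0,0.0],[0,0,0,-1.5,0,0,0.035],[0,0,0,-1.5,0,0,0.035],[0,0,0,-1.5,0,0,0.035],[0,0,0,-1.5,0,0,0.035]])

```text
t: 27.3
position: [0.5728, 0.194, 0.05]
tcp_rot: [-1.36, 1.105, 1.361]
contact_force: [0.4, 0.8, -0.9]
width: 0.41
```

Call:
move_arm(deltas=[[-0.01,0,0,0,0,0,0.035],[-0.03,0,0,0,0,0,0.035],[-0.06,0,0,0,0,0,0.035],[-0.09,0,0,0,0,0,0.035],[-0.11,0,0,0,0,0,0.035]])

```text
t: 27.8
position: [0.574, 0.1946, 0.1638]
tcp_rot: [-1.362, 1.1, 1.359]
contact_force: [0.1, 0.1, -0.3]
width: 0.409
```

Call:
move_arm(deltas=[[0,0,0,-8,0,0,0.035],[0,0,0,-16,0,0,0.035],[0,0.01,0,-24,0,0,0.035],[0,0.02,0,-32,0,0,0.035],[0,0.02,0,-40,0,0,0.035]])

```text
t: 28.3
position: [0.5526, 0.1898, 0.1614]
tcp_rot: [-1.842, 0.63, 1.842]
contact_force: [-0.3, -0.1, -0.2]
width: 0.409
```

Call:
move_arm(deltas=[[0,0,0,-8,0,0,0.035],[0,0,0,-16,0,0,0.035],[0,0,0,-24,0,0,0.035],[0,0,0,-32,0,0,0.035],[0,0,0,-40,0,0,0.035]])

```text
t: 28.8
position: [0.5537, 0.1901, 0.1613]
tcp_rot: [2.203, 0.043, -2.201]
contact_force: [0.0, -0.5, 0.5]
width: 0.411
```

Run:
```python
from h import *
rep()
c=grab("wrist","w14");s=grab("side","s14");g=grab("scene","g14")
cv2.imwrite("pics/w14c.png",cv2.convertScaleAbs(crop("w14",200,100,200,150,4),alpha=1.8))
K=O+.043*D-.0625*N; print(proj(c,[K[0],K[1],.079]))
```

```text
rail x,y,z of TCP mm [ 42.2774 -41.9559 161.3331] F along,across,up -0.460690392272991 0.04041051943181663 0.5277316206538579 M [ 0.0182 -0.0173 -0.0022] head 182.23019847195636 w 0.4109852741667908 t 28.8
tilt [ 0.0007  0.0005 -1.    ]
[286.2462 210.2651]
```

View pics/w14.png

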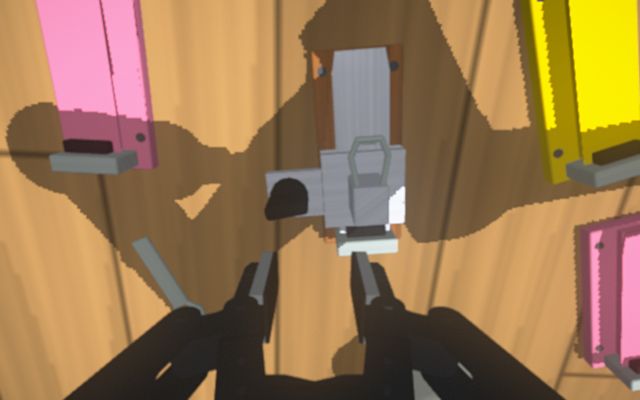

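View pics/s14.png

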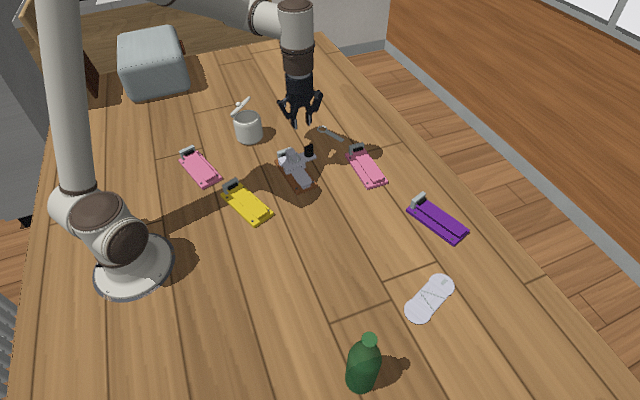

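Run:
```python
from h import *
cv2.imwrite("pics/w14c.png",cv2.convertScaleAbs(crop("w14",255,125,165,135,4),alpha=2.2))
```

```text
(no output)
```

View pics/w14c.png

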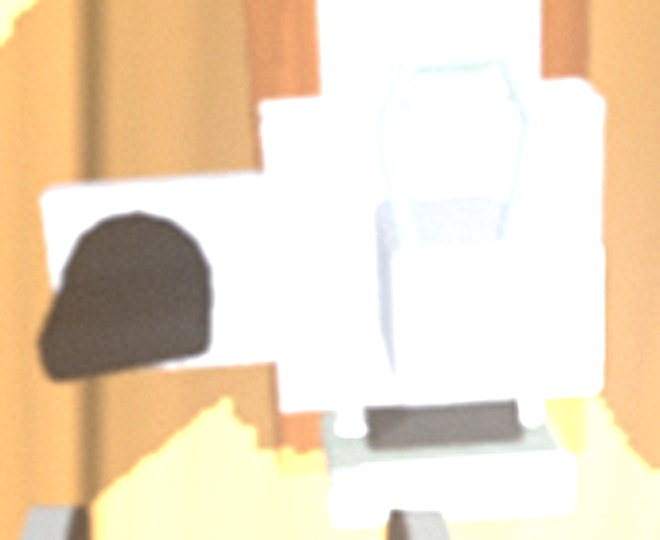

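Run:
```python
from h import *
c=load("w14")
f=lambda u,v,z: onz(c,(u+.5)/4-.5+255,(v+.5)/4-.5+125,z)
a,b=f(62,379,.079),f(207,352,.079); v=a-b
print(np.linalg.norm(v),"knob angle rad",np.arctan2(-(v@N),v@D))
# base plate top z=.041
for n,uv in dict(rl=(262,103),rr=(572,80),fl=(282,410),fr=(602,394)).items():
    q=f(*uv,.041)-O; print(n,1e3*(q@D),1e3*(q@N))
for uv in((365,408),(518,402)):
    q=f(*uv,.043)-O; print("buf face top",1e3*q@D,1e3*q@N)
```

```text
0.027077778788716565 knob angle rad 1.4458723922808014
rl 8.517183752046428 -34.9758572758262
rr 8.405845257620964 26.454763456892675
fl 75.37841353950134 -35.1024348525945
fr 76.56047496078267 33.53560362844342
buf face top 75.29144044938793 -17.38709265607171
buf face top 76.23533418910422 15.20312679881782
```

The knob measures about 1.45 rad and the carriage front edge (75–76) meets the buffer face (75–76). The bottle, can, jar and opener are at the same side-view pixels as at the start. Handing in.

```bash
python3 -c "
from rig import close_job,state
print(state()['t']);print(close_job())"
```

```text
28.95
the job is handed in; nothing more can be done
None
```

The job is done and handed in at 28.95 s: the carriage is on the rail, home against the buffer, and its clamp knob is tight.

- **Insertion:** I gripped the carriage by its post and slid it on from the open end. I saw no sign of jamming; the force along the rail stayed around 1 N up to the buffer.
- **Pressing home:** I pressed it against the buffer at 11.7–12.7 N for about 1 s, then let go. The highest reading was 12.7 N. Readings were taken once per 0.5 s move, so a short peak between them would not have shown.
- **Clamping:** I gripped the knob and turned it clockwise to its hard stop. The torque rose to about 1.0 N·m there, then I released it and moved clear.

**Last checks** (wrist picture):
- The knob is at about 1.45 rad, where above 1.15 counts as tight.
- The carriage's front edge is at rail x 75–76 mm, level with the buffer face.
- The side view shows the bottle, can, jar and loose opener where they started.

**Small disagreements:** first contact with the buffer came about 1 mm farther along than my camera-based rail position predicted. A side force of 3–5 N built up while I held the press. The rear right corner of the base plate read about 8 mm short across its width. I put that down to glare in the picture, since the other three corners fit.

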